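# Open the garage key safe by its three dials

### The job

Open the key safe on the bench: turn its three dials one after another so that their pointers stand, from left to right, on 3, 6 and 4 (the longest mark is 0, at the top; count clockwise), draw the bolt knob fully to the right, and then lift the lid by its handle until it stands at least 60 degrees open. Let go and leave it standing open with the dials still on the code, and leave the other things on the bench where they are.

Things in the scene. Friction and masses are not known exactly. Their poses are not given: they have to be found in the camera images.
- safe: grey steel key safe fixed to the bench, 300 mm deep (x, away from the robot), 330 wide (y, to its left), 133 tall; origin at bench level under its middle. From x = -150, z = 55 mm a dial panel slopes up and back at 35 degrees to x = -50, z = 125; then a level ledge with a slide bolt; the lid is at x = 0 to 150. Cams block the bolt until all dials are on the code; the closed bolt locks the lid.
- dial_panel (a point): middle of the sloping panel's face (x up the slope, y to the left, z out of the panel, leaning 35 degrees from vertical to the robot). Dials stand here and 95 mm left and right. Around each dial the panel has ten marks 36 degrees apart: the longest, up the slope, is 0, the next longest, opposite, is 5; numbers count clockwise.
- dial_left_grip (a point): left dial (+y): a black knob with a round skirt 64 mm across, up to 7 mm above the panel, and on it a bar 58 mm long, 14 wide, 31 tall (top 38 mm above the panel), with a white line and a tapered nose at its pointer end (nose tip 30 mm from the axis, tail 28 mm). This point: on the axis, 29 mm above the panel. z points out of the panel along the axis, x along the bar to its pointer end, turning with it.
- dial_mid_grip (a point): middle dial, same form as the left one. This point: on the axis, 29 mm above the panel. z points out of the panel along the axis, x along the bar to its pointer end, turning with it.
- dial_right_grip (a point): right dial (-y), same form as the left one. This point: on the axis, 29 mm above the panel. z points out of the panel along the axis, x along the bar to its pointer end, turning with it.
- dial_left (a joint): left dial's turn in rad: 0 with the pointer at mark 0, growing clockwise seen facing the panel, 0.628 per number (number n at 0.628 n). Stops at -0.15 and 5.8, so it cannot go round from 9 to 0. Light friction (0.06 Nm), stays where left, no clicks. Starts within 1.4 rad of its code number, on either side.
- dial_mid (a joint): middle dial's turn in rad: 0 with the pointer at mark 0, growing clockwise seen facing the panel, 0.628 per number (number n at 0.628 n). Stops at -0.15 and 5.8, so it cannot go round from 9 to 0. Light friction (0.06 Nm), stays where left, no clicks. Starts 0.5 to 1.4 rad beyond its code number.
- dial_right (a joint): right dial's turn in rad: 0 with the pointer at mark 0, growing clockwise seen facing the panel, 0.628 per number (number n at 0.628 n). Stops at -0.15 and 5.8, so it cannot go round from 9 to 0. Light friction (0.06 Nm), stays where left, no clicks. Starts within 1.4 rad of its code number, on either side.
- bolt_knob (a point): middle of the bolt's black upright knob, 18 mm across, 44 tall, its top 76 mm above the ledge (ledge 125 mm above the bench). It stands on a round bar 14 mm thick that lies along y, 28 mm in front of the lid, in two guides whose tops are 29 mm above the ledge, 26 mm left and 92 mm right of where the knob starts.
- bolt (a joint): draw of the bolt in m: 0 closed (nose through the staple of the lid's hasp, 61 mm left of the knob), 0.045 fully drawn (stop), to the safe's right (its -y). Off the code it has only about 10 mm of play. Friction 2.5 N, stays where left.
- lid_handle (a point): middle of the lid's dark bow handle: a round bar 12 mm thick, 130 long, along the safe's y, its axis 45 mm above the lid's top and 45 mm behind the lid's front edge; clear below. Its axes turn with the lid (x to the back, z up when closed).
- lid_hinge (a point): middle of the lid's hinge axis (along the safe's y) at the lid's rear edge, 103 mm behind and 50 mm below the handle bar's axis when closed.
- lid (a joint): opening of the lid in rad: 0 closed, growing as the handle rises and goes to the back, stop at 1.5. Stiff hinge: about 9 N up at the handle lifts it; it stays where it is left.
- spray_can: aerosol can standing beside the safe's left side, 66 mm across, 190 mm tall; origin under its middle. A bystander.
- mug: white mug beside the safe's right side, 82 mm across, 95 mm tall; origin under its middle. A bystander.
- spanner: steel spanner 190 mm long lying flat at the safe's right; origin under its middle, x along it. A bystander.
- screwdriver: black-handled screwdriver 210 mm long lying to the left of the dial panel; origin under its middle, x from handle to tip. A bystander.
- oil_filter: white oil filter standing to the right of the dial panel, 76 mm across, 92 mm tall; origin under its middle. A bystander.
- hammer: hammer 280 mm long lying at the right of the bench; origin under its middle, x from handle to head. A bystander.
- jug: blue fluid jug at the left of the bench, 100 x 150 mm, 242 mm tall; origin under its middle. A bystander.
- tape_roll: roll of masking tape lying at the safe's left, 104 mm across, 48 mm tall; origin under its middle. A bystander.

How it is judged:
By the outcome, as a careful person would: the job done as asked, in the order asked, and still so for the second after the job is handed in, with the robot touching nothing.
It also fails if it takes over 72 s, if anything falls off the work surface, if the arm or the gripper's body presses on something with over 40 N, if the wrist force passes 120 N, or if a joint passes its speed limit or range.

### The arm

A 6-joint arm with a two-finger parallel gripper is mounted at the origin on the work surface. World frame = base frame: x ahead of the robot, y to its left, z up, the work surface at z = 0. Lengths are in m, angles in rad, forces in N, time in s.
With the tool pointing down it reaches from about 0.275 to 0.75 m from the base axis. Payload 10.2 kg.
Tool frame: the origin (TCP) lies at the very end of the fingers, on their centre line; the grasp point (between the pads) lies manip.grip_depth behind it (manip.grip_depth is the distance from the TCP to the grasp point, in m); z points along the fingers, y is the direction in which the jaws open and shut (so a half turn about z gives the same grasp; the last joint's range is limited). The gripper opens to 88 mm and grips with 3 to 60 N. Pads are 18 mm wide; open, the fingers measure 123 mm over their backs; the gripper's body (75 mm by 187 mm) begins 45 mm behind the grasp point.
Start: joints at [-1.41, 0.313, 1.498, -0, 1.331, -0.223], TCP at [0.197, -0.487, 0.239] pointing down, gripper open.
Joint ranges: [-2.94, 2.94], [-0.97, 2.17], [0.19, 2.56], [-1.23, 4.37], [0.02, 3.11], [-2.88, 2.88]. Speed limits (rad/s): [2.39, 2.39, 3.01, 3.14, 3.14, 3.14].

### API

Orientations are given as a 3x3 rotation matrix whose columns are the frame's x, y, z axes.
In Python, from workcell import manip, grip, planner, readout, cams, workorder gives the robot as it stands. Calls block until the motion is done:
- manip.movep(position, orientation): joint-space move of the TCP to a pose.
- manip.move_straight(position, rot=None, velocity=0.15, contact_N=None): straight line of the TCP; rot=None keeps the orientation; velocity is the mean speed in m/s. With contact_N (N) it stops when the force on the tool has changed by that much, and returns True; else False.
- manip.movej(angles): joint-space move.
- grip(opening): finger opening in m; the grip force is fixed at half the most; returns when the fingers have stopped.
- manip.sleep(seconds).
- planner.solve_ik(position, orientation): joint angles nearest the present ones, or None.
- readout.sense(): the state.
- cams.read_camera(name): name is "scene" or "top" or "wrist"; returns a dict with "color" (480x640x3 uint8, blue, green, red), "fx", "fy", "cx", "cy" (pixels), "R" (3x3) and "t" (3): a world point X has camera coordinates R X + t. Camera axes: x right, y down, z forward; pixel columns grow to the right and rows downward; lengths in m; the calibration is good to about 2 mm. A picture is of the moment at which its call begins. There is no depth.
A pose or a line that the arm cannot do raises manip.PlanningError and nothing moves.
- workorder.close_job(): hands the job in, once; it reports no verdict.
The state is a dict: "clock": time; "joints": joint angles; "qd": joint speeds; "effort": joint torques, N m; "ee_pos": TCP position; "eef_rot": TCP orientation; "ft_force": force on the tool from outside, world axes, zero at the start; "moment": the same for the moment, N m; "width": finger opening in m.
Only numpy, scipy, OpenCV 4.12 (cv2) and the standard library are available. Lean on these libraries where they do the work, as an engineer would, in place of code of your own. Each camera call takes 0.05 s, during which the arm holds its last target. There are 200 camera calls.

## Working session

There is one attempt and no reset: what is moved stays moved. The work goes in short steps, each a Python script; the robot and the scene stay as the last script left them, time stands still between calls to the robot, and variables do not carry over. Pictures are saved under pics/ and viewed, about 8 in all and at most 12, crops included, and the job is handed in when it is done.

```bash
ls; mkdir -p pics; python3 - <<'E'
from workcell import manip, grip, planner, readout, cams, workorder
import cv2, numpy as np
print(readout.sense(), manip.grip_depth)
for n in ["scene","top"]:
    c=cams.read_camera(n); cv2.imwrite(f"pics/{n}0.png",c["color"])
    np.savez(f"pics/{n}0.npz",**c)
    print(n,c["fx"],c["fy"],c["cx"],c["cy"],c["R"].tolist(),c["t"].tolist(), (-np.array(c["R"]).T@np.array(c["t"])))
E
```

```text
pics
{'clock': 0.0, 'joints': array([-1.41036907e+00,  3.13411254e-01,  1.49843600e+00, -3.49057531e-05,
        1.33098805e+00, -2.23400420e-01]), 'qd': array([-0.00012938,  0.00070111, -0.00085484, -0.00178314, -0.00019094,
       -0.00020906]), 'effort': array([ 1.22629121e-03, -4.02210975e+01, -2.52268320e+01,  6.94721541e-02,
        3.53604590e-02, -9.60870398e-05]), 'ee_pos': array([ 0.19653796, -0.48655724,  0.2381813 ]), 'eef_rot': array([[ 9.27234987e-01,  3.74479938e-01, -2.31973131e-04],
       [ 3.74479932e-01, -9.27234215e-01,  1.22128163e-03],
       [ 2.42252045e-04, -1.21928434e-03, -9.99999227e-01]]), 'ft_force': array([ 0.97722716,  0.41497598, -0.35567083]), 'moment': array([-0.02924505, -0.00132165,  0.03472715]), 'width': 0.08839457243136085} 0.0187
scene 443.91376412474887 443.91376412474887 316.6328429673763 236.843393038053 [[-0.10840103541903548, 0.9940755303904034, -0.007940742982839004], [0.8219481478087242, 0.085132454222442, -0.5631640147877626], [-0.5591515517584552, -0.0675744413007041, -0.8263069871718436]] [0.043492150515754446, -0.38073520405135136, 1.6802849284150152] [1.25719312 0.10272276 1.17436017]
top 439.40452498026394 439.40452498026394 317.88606037020554 237.39005044022002 [[0.027236382689276594, -0.9996092244952833, 0.006291085911186724], [-0.9811821512663056, -0.02793669836697233, -0.191052681009134], [0.19115377447078669, -0.0009691172743622417, -0.9815596239237231]] [-0.010702954234288624, 0.540506259108467, 1.3181637719084542] [0.27865462 0.00567864 1.39718884]
```

View pics/scene0.png

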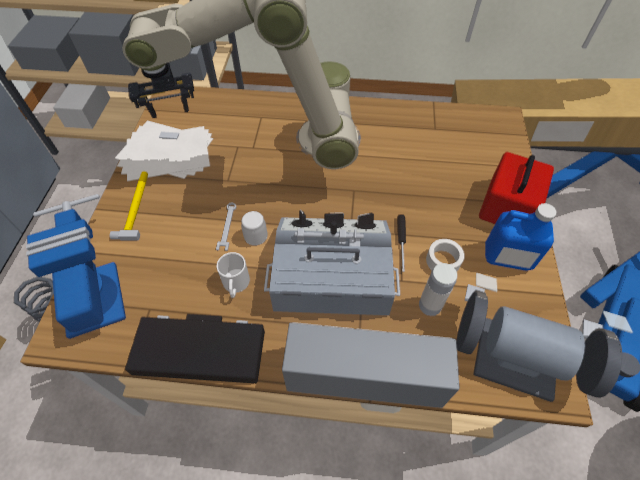

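View pics/top0.png

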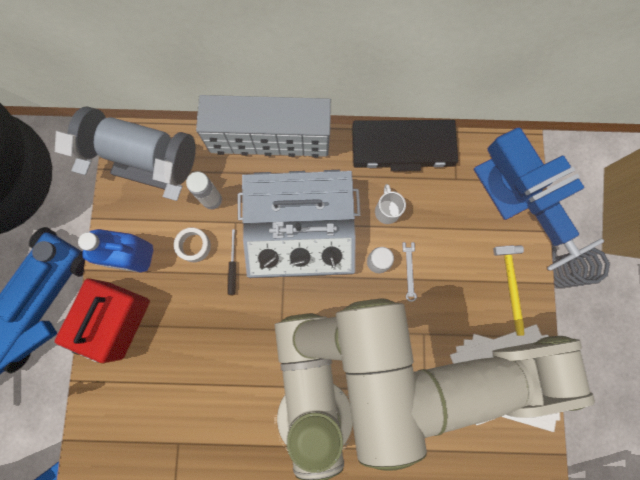

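The scene view shows the safe from behind, with its dials near (302,220), (335,222) and (367,221). In the top view the dials are at about (268,259), (300,257) and (332,256), the bolt knob near (277,229) and the handle at about (299,204).

Next step: get a rough safe pose and the wrist camera's mounting, then look along the panel normal.

```bash
cat > h.py <<'E'
from workcell import manip, grip, planner, readout, cams, workorder
import cv2, numpy as np
from scipy.spatial.transform import Rotation as Ro
def ray(c,u,v):
    R=np.array(c["R"]);t=np.array(c["t"]); o=-R.T@t
    d=R.T@np.array([(u-c["cx"])/c["fx"],(v-c["cy"])/c["fy"],1.]); return o,d/np.linalg.norm(d)
def onplane(c,u,v,n,p0):
    o,d=ray(c,u,v); n=np.asarray(n,float); return o+d*(n@(np.asarray(p0)-o))/(n@d)
def proj(c,X):
    p=np.array(c["R"])@np.asarray(X)+np.array(c["t"]); return np.array([c["cx"]+c["fx"]*p[0]/p[2],c["cy"]+c["fy"]*p[1]/p[2]])
def snap(n,name):
    c=cams.read_camera(n); cv2.imwrite(f"pics/{name}.png",c["color"]); np.savez(f"pics/{name}.npz",**c); return c
E
python3 - <<'E'
from h import *
c=dict(np.load("pics/top0.npz"))
for u,v in [(268,259),(300,257),(332,256)]: print(onplane(c,u,v,[0,0,1],[0,0,.11]))
for u,v in [(243,175),(351,174)]: print(onplane(c,u,v,[0,0,1],[0,0,.133]))
for u,v in [(246,275),(354,273)]: print(onplane(c,u,v,[0,0,1],[0,0,.055]))
w=snap("wrist","wrist0"); s=readout.sense()
Rt=s["eef_rot"]; R=np.array(w["R"]); o=-R.T@np.array(w["t"])
print("cam in tool", Rt.T@(o-s["ee_pos"]), (R@Rt).round(4).tolist(), w["fx"])
E
```

```text
[0.46012428 0.14994325 0.11      ]
[0.46875023 0.05568416 0.11      ]
[ 0.47440708 -0.03889117  0.11      ]
[0.70974397 0.2350404  0.133     ]
[ 0.72247554 -0.09013796  0.133     ]
[0.41666444 0.22089096 0.055     ]
[ 0.4320305  -0.10932962  0.055     ]
cam in tool [ 0.06629181 -0.00097066 -0.14551933] [[0.0002, 1.0, 0.0003], [-0.9658, 0.0002, -0.2591], [-0.2591, -0.0002, 0.9658]] 364.9666535140309
```

```bash
python3 - <<'E'
from h import *
yaw=.05; ex=np.array([np.cos(yaw),np.sin(yaw),0]); ey=np.array([-np.sin(yaw),np.cos(yaw),0]); ez=np.array([0,0,1.])
a=np.deg2rad(35)
P=np.array([.473,.057,.09]); sl=np.cos(a)*ex+np.sin(a)*ez; n=-np.sin(a)*ex+np.cos(a)*ez
# camera in tool
Rct=np.array([[0,1,0],[-.9658,0,-.2591],[-.2591,0,.9658]]); oc=np.array([.0663,-.001,-.1455])
best=None
for d in [.28,.32,.36,.4]:
  for tilt in [0,.1,.2,.3,.45]:
    z=-n*np.cos(tilt)-sl*np.sin(tilt)*-0  # view dir
    vd=Ro.from_rotvec(-ey*tilt*-1).apply(-n) # tilt toward vertical
    up=np.cross(vd,-ey); up=up if up@sl>0 else -up
    Rc=np.array([np.cross(-up,vd),-up,vd])  # rows
    Rt=Rc.T@Rct
    cam=P+.02*ex-vd*d; pos=cam-Rt@oc
    q=planner.solve_ik(pos,Rt)
    print(d,tilt,vd.round(2),pos.round(3),None if q is None else np.round(q,2))
    if q is not None and best is None: best=(pos,Rt)
if best:
  manip.movep(*best); snap("wrist","w1"); print(readout.sense()["clock"])
E
```

```text
0.28 0 [ 0.57  0.03 -0.82] [0.401 0.052 0.175] [-0.37 -0.19  2.51  1.57  0.32 -0.28]
0.28 0.1 [ 0.49  0.02 -0.87] [0.41  0.053 0.184] [-0.32 -0.19  2.41  0.96  0.31  0.37]
0.28 0.2 [ 0.4   0.02 -0.92] [0.42  0.053 0.192] [-0.28 -0.16  2.3   0.54  0.4   0.81]
0.28 0.3 [ 0.31  0.02 -0.95] [0.431 0.054 0.198] [-0.24 -0.11  2.2   0.32  0.52  1.05]
0.28 0.45 [ 0.16  0.01 -0.99] [0.447 0.055 0.207] [-0.2  -0.03  2.05  0.15  0.72  1.23]
0.32 0 [ 0.57  0.03 -0.82] [0.379 0.051 0.208] [-0.43 -0.38  2.5   1.07  0.41  0.21]
0.32 0.1 [ 0.49  0.02 -0.87] [0.391 0.052 0.219] [-0.35 -0.33  2.39  0.69  0.45  0.64]
0.32 0.2 [ 0.4   0.02 -0.92] [0.404 0.053 0.228] [-0.3  -0.27  2.28  0.43  0.54  0.92]
0.32 0.3 [ 0.31  0.02 -0.95] [0.418 0.053 0.236] [-0.25 -0.21  2.16  0.27  0.65  1.1 ]
0.32 0.45 [ 0.16  0.01 -0.99] [0.441 0.054 0.246] [-0.2  -0.09  1.99  0.14  0.83  1.25]
0.36 0 [ 0.57  0.03 -0.82] [0.356 0.05  0.241] [-0.51 -0.57  2.48  0.81  0.59  0.47]
0.36 0.1 [ 0.49  0.02 -0.87] [0.371 0.051 0.254] [-0.4  -0.47  2.36  0.56  0.61  0.76]
0.36 0.2 [ 0.4   0.02 -0.92] [0.388 0.052 0.265] [-0.32 -0.38  2.24  0.37  0.68  0.98]
0.36 0.3 [ 0.31  0.02 -0.95] [0.406 0.053 0.275] [-0.27 -0.29  2.12  0.24  0.78  1.13]
0.36 0.45 [ 0.16  0.01 -0.99] [0.435 0.054 0.285] [-0.21 -0.15  1.93  0.13  0.95  1.26]
0.4 0 [ 0.57  0.03 -0.82] [0.333 0.049 0.273] [-0.63 -0.74  2.45  0.71  0.83  0.56]
0.4 0.1 [ 0.49  0.02 -0.87] [0.352 0.05  0.288] [-0.46 -0.59  2.32  0.51  0.78  0.81]
0.4 0.2 [ 0.4   0.02 -0.92] [0.372 0.051 0.302] [-0.36 -0.47  2.19  0.34  0.82  1.01]
0.4 0.3 [ 0.31  0.02 -0.95] [0.394 0.052 0.313] [-0.28 -0.35  2.06  0.23  0.9   1.14]
0.4 0.45 [ 0.16  0.01 -0.99] [0.428 0.054 0.325] [-0.21 -0.19  1.87  0.12  1.06  1.27]
2.2667
```

View pics/w1.png

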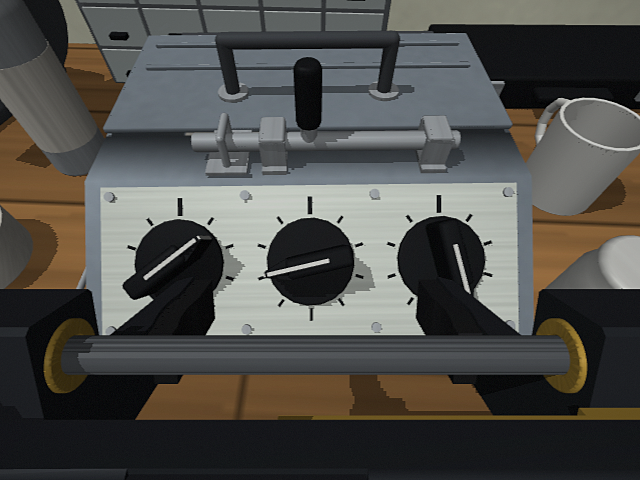

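The wrist view shows all three dials on the white panel:
- **Left dial:** centre (179,260), pointer up and to the right, about 1.0 rad.
- **Middle dial:** centre (310,262), pointer left and slightly down, about 4.5 rad.
- **Right dial:** centre (441,259), pointer down and to the right, about 2.85 rad.

The bolt knob is near (308,92) and the handle bar at row 40, columns 220–398. I'll measure the marks and white lines on their planes.

```bash
cat >> h.py <<'E'
A=np.deg2rad(35)
def frame(x,y,yaw):
    S=Ro.from_euler('z',yaw).as_matrix(); o=np.array([x,y,0.])
    Pn=S@np.column_stack([[np.cos(A),0,np.sin(A)],[0,1,0],[-np.sin(A),0,np.cos(A)]])
    return S,o,Pn,o+S@np.array([-.1,0,.09])
def topanel(c,uv,fr,h):
    S,o,Pn,P=fr; n=Pn[:,2]; return np.array([Pn.T@(onplane(c,u,v,n,P+h*n)-P) for u,v in uv])[:,:2]
E
cat > m1.py <<'E'
from h import *
c=dict(np.load("pics/w1.npz")); g=cv2.cvtColor(c["color"],cv2.COLOR_BGR2GRAY)
fr=frame(.572,.062,.05)
m=(g<110).astype(np.uint8); m[:188]=0; m[335:]=0; m[:,:103]=0; m[:,520:]=0
k,l,st,ce=cv2.connectedComponentsWithStats(m)
cent=[]
for i in range(1,k):
    if 6<=st[i,4]<150:
        p=topanel(c,[ce[i]],fr,0)[0]*1000; cent.append(p)
        print(ce[i].round(1),st[i,2:],p.round(1))
# white lines
w=((g>185)).astype(np.uint8)
for (u,v) in [(179,260),(310,262),(441,259)]:
    mm=np.zeros_like(w); cv2.circle(mm,(u,v),58,1,-1)
    dark=cv2.dilate((g<60).astype(np.uint8),np.ones((3,3)))
    k,l,st,ce=cv2.connectedComponentsWithStats(w*mm)
    for i in range(1,k):
        if 30<st[i,4]<500:
            pts=np.argwhere(l==i)[:,::-1].astype(float)
            q=topanel(c,pts,fr,.038)*1000
            vx,vy,x0,y0=cv2.fitLine(q.astype(np.float32),2,0,.01,.01).ravel()
            s=(q-[x0,y0])@[vx,vy]
            print("line",(u,v),st[i],"ends",(np.array([x0,y0])+s.min()*np.array([vx,vy])).round(1),(np.array([x0,y0])+s.max()*np.array([vx,vy])).round(1),"cw ang",np.arctan2(-vy,vx))
v=cv2.resize(c["color"][180:340,95:525],None,fx=1.85,fy=1.85,interpolation=cv2.INTER_CUBIC)
E
python3 m1.py
```

```text
[518.2 217. ] [ 3 61 78] [  33.  -150.1]
[504.8 194.4] [ 6  6 10] [  49.6 -140.2]
[112.7 198.9] [ 6 10 25] [ 46.2 148. ]
[438.5 203.5] [ 4 18 72] [ 42.9 -91.5]
[247.2 198.5] [5 3 6] [46.5 49.2]
[309.5 204.8] [ 5 18 70] [41.9  3.4]
[179.6 206.7] [ 5 18 75] [40.5 98.8]
[408.9 218.2] [ 7  8 24] [ 32.1 -69.7]
[468.6 217.2] [ 7  8 25] [  32.8 -113.6]
[210.1 220.7] [ 7  8 24] [30.2 76.4]
[279.6 219.7] [ 6  8 22] [30.9 25.4]
[339.6 219.2] [ 6  7 20] [ 31.4 -18.7]
[149.6 221.6] [ 8  8 27] [ 29.5 120.9]
[487.4 242.6] [ 8  6 29] [  14.1 -127.4]
[358.5 244.4] [ 8  5 24] [ 12.8 -32.6]
[390.6 244. ] [ 8  5 23] [ 13.1 -56.2]
[130.9 247.3] [ 9  5 24] [ 10.6 134.6]
[228.6 246.1] [10  5 27] [11.5 62.8]
[261.2 245.7] [ 8  5 21] [11.9 38.9]
[518.9 263. ] [ 2 15 15] [  -0.9 -150.6]
[391.2 275.5] [ 8  6 25] [-10.  -56.7]
[518.9 276.1] [ 2 10 11] [ -10.5 -150.6]
[229.5 277.6] [10  6 34] [-11.6  62.2]
[359.1 276. ] [ 9  5 32] [-10.4 -33.1]
[519. 301.] [ 1 35 35] [ -28.8 -150.7]
[410.  300.5] [ 7  8 25] [-28.4 -70.5]
[280.7 302.6] [ 7  8 23] [-30.   24.6]
[340.6 301.2] [ 8  8 28] [-29.  -19.5]
[311.  313.7]
[... 350 characters left out ...]
296  15  10  37] ends [-21.4 111.6] [-21.  102.8] cw ang 1.5314224
line (310, 262) [268 259  61  17 216] ends [-5.3 29.1] [ 3.4 -8.7] cw ang 1.3432242
line (310, 262) [314 297  41  23 363] ends [-31.5   0.8] [-21.9 -25.6] cw ang 1.2221322
line (441, 259) [454 244  15  48 120] ends [-16.1 -96.9] [ 13.5 -89. ] cw ang -0.26016676
line (441, 259) [485 249  15  12  63] ends [   4.4 -116.9] [   9.4 -107.4] cw ang -1.0862612
line (441, 259) [486 261  12   7  31] ends [   0.6 -115.5] [   1.1 -108.4] cw ang -1.4990307
line (441, 259) [481 270  17  14  90] ends [  -9.6 -104.7] [  -3.6 -115.6] cw ang 1.0723947
line (441, 259) [477 285  11  11  32] ends [ -19.  -108.3] [ -14.1 -102.6] cw ang -0.85888964
```

```bash
cat > fit.py <<'E'
from h import *
from scipy.optimize import least_squares
def marks(c,fr,roi):
    g=cv2.cvtColor(c["color"],cv2.COLOR_BGR2GRAY)
    m=np.zeros_like(g); y0,y1,x0,x1=roi; m[y0:y1,x0:x1]=(g[y0:y1,x0:x1]<110)
    k,l,st,ce=cv2.connectedComponentsWithStats(m); obs=[]
    for i in range(1,k):
        if not 15<=st[i,4]<100: continue
        p=topanel(c,[ce[i]],fr,0)[0]
        for d in (1,0,-1):
            r=p-[0,.095*d]; ang=np.arctan2(-r[1],r[0]); n=round(ang/.6283)
            if .034<np.hypot(*r)<.046 and abs(ang-n*.6283)<.2: obs.append((d,n%10,ce[i]))
    return obs
def resid(p,c,obs):
    fr=frame(*p[:3]); S,o,Pn,P=fr; out=[]
    for d,n,uv in obs:
        r=p[3] if n==0 else p[4] if n==5 else p[5]
        X=P+Pn@np.array([r*np.cos(n*.62832),.095*d-r*np.sin(n*.62832),0])
        out.append(proj(c,X)-uv)
    return np.ravel(out)
if __name__=="__main__":
    c=dict(np.load("pics/w1.npz")); p0=[.572,.062,.05,.041,.039,.037]
    p0[1]+=.003
    obs=marks(c,frame(*p0[:3]),(188,335,103,516)); print(len(obs))
    s=least_squares(resid,p0,args=(c,obs),loss="soft_l1"); print(s.x.round(4),np.abs(resid(s.x,c,obs)).mean(),resid(s.x,c,obs).reshape(-1,2).mean(0),np.abs(resid(s.x,c,obs)).max())
    np.save("pose.npy",s.x[:3]); S,o,Pn,P=frame(*s.x[:3])
    t=dict(np.load("pics/top0.npz")); im=t["color"].copy(); w=dict(np.load("pics/w1.npz")); 
    F={"lidFL":(0,.165,.133),"RL":(.15,.165,.133),"RR":(.15,-.165,.133),"FR":(0,-.165,.133),"pL":(-.15,.165,.055),"pR":(-.15,-.165,.055),"h":(.045,0,.178),"hl":(.045,.065,.178),"hr":(.045,-.065,.178)}
    for k,v in F.items():
        X=o+S@np.array(v); print(k,proj(t,X).round(1),proj(w,X).round(1))
        for I,cc in((im,t),(w["color"],w)):
            u=proj(cc,X); cv2.circle(I,tuple(int(a) for a in u.round()),1,(0,0,255),-1)
    for d in(1,0,-1):
        X=P+Pn@np.array([0,.095*d,.007])
        for I,cc in((im,t),(w["color"],w)):
            cv2.circle(I,tuple(int(a) for a in proj(cc,X).round()),1,(0,255,0),-1)
    b=cv2.resize(im[160:290,225:375],(600,520),interpolation=cv2.INTER_NEAREST)
    cv2.imwrite("pics/chk.png",b)
    # bolt knob: pixel in wrist, plane x=-28mm
    for uv in [(308.5,62),(308.5,128)]:
        print("knob",S.T@(onplane(w,*uv,S[:,0],o+S@np.array([-.028,0,0]))-o))
E
python3 fit.py
```

```text
22
[0.5726 0.0665 0.0666 0.0411 0.0389 0.0376] 0.2166107863495535 [-0.00103471  0.06237518] 0.7765398935677865
lidFL [241.3 223. ] [100.3 127.6]
RL [241.  174.4] [147.1  33.7]
RR [350.4 170.6] [466.6  31.2]
FR [353.1 218.9] [514.3 123.3]
pL [245.8 276.5] [ 85.9 347.4]
pR [353.6 272.4] [534.1 340.1]
h [296.2 202.1] [307.3  39.3]
hl [273.5 202.9] [222.3  40. ]
hr [318.8 201.3] [391.9  38.6]
knob [-0.028      -0.00075013  0.20074858]
knob [-2.80000000e-02 -7.58492567e-05  1.52492995e-01]
```

View pics/chk.png

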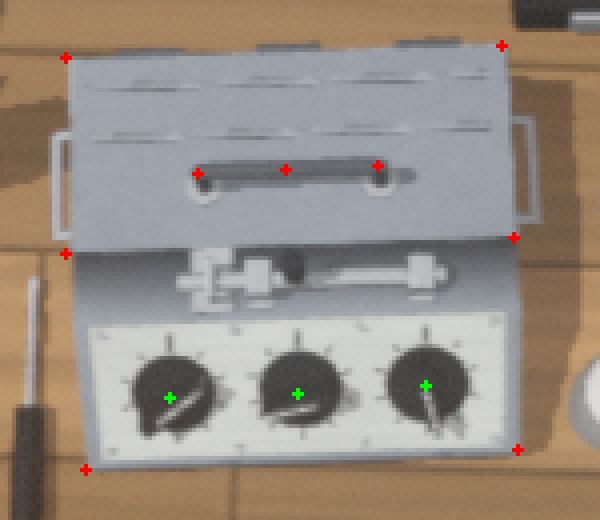

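The fit agrees with both views to about 1 px. In the overlay the dial centres, lid corners and handle all coincide. The knob is at safe (-0.028, 0), with its top at 0.201. Next I check IK for each dial's turn.

```bash
cat >> h.py <<'E'
try:
    FR=frame(*np.load("pose.npy"))
except OSError: pass
def dialpose(d,ang,h,flip):
    S,o,Pn,P=FR; n=Pn[:,2]; a=ang+np.pi*flip
    x=Pn@np.array([np.cos(a),-np.sin(a),0]); 
    return P+Pn@np.array([0,.095*d,h]), np.column_stack([x,np.cross(-n,x),-n])
E
python3 - <<'E'
from h import *
for d,a0,a1 in [(1,.93,1.885),(0,4.50,3.770),(-1,2.89,2.513)]:
  for fl in (0,1):
    print(d,fl)
    for a in np.linspace(a0,a1,4):
      q=planner.solve_ik(*dialpose(d,a,.0103,fl)); print("  ",a.round(2),None if q is None else np.round(q,2))
    q=planner.solve_ik(*dialpose(d,a0,.075,fl)); print("  ab",None if q is None else np.round(q,2))
E
```

```text
1 0
   0.93 [ 0.09  0.23  2.2  -0.12  0.1   2.64]
   1.25 None
   1.57 None
   1.88 [ 0.09  0.23  2.2  -0.12  0.1  -2.69]
  ab [ 0.09  0.03  2.24 -0.05  0.26  2.57]
1 1
   0.93 [ 0.09  0.23  2.2  -0.12  0.1  -0.5 ]
   1.25 [ 0.09  0.23  2.2  -0.12  0.1  -0.18]
   1.57 [ 0.09  0.23  2.2  -0.12  0.1   0.14]
   1.88 [ 0.09  0.23  2.2  -0.12  0.1   0.45]
  ab [ 0.09  0.03  2.24 -0.05  0.26 -0.57]
0 0
   4.5 [-0.21  0.19  2.26  1.01  0.19 -1.44]
   4.26 [-0.21  0.19  2.26  1.01  0.19 -1.68]
   4.01 [-0.21  0.19  2.26  1.01  0.19 -1.92]
   3.77 [-0.21  0.19  2.26  1.01  0.19 -2.17]
  ab [-0.25 -0.03  2.3   0.57  0.33 -1.01]
0 1
   4.5 [-0.21  0.19  2.26  1.01  0.19  1.7 ]
   4.26 [-0.21  0.19  2.26  1.01  0.19  1.46]
   4.01 [-0.21  0.19  2.26  1.01  0.19  1.22]
   3.77 [-0.21  0.19  2.26  1.01  0.19  0.97]
  ab [-0.25 -0.03  2.3   0.57  0.33  2.13]
-1 0
   2.89 None
   2.76 [-0.49  0.2   2.24  1.1   0.35  2.79]
   2.64 [-0.49  0.2   2.24  1.1   0.35  2.66]
   2.51 [-0.49  0.2   2.24  1.1   0.35  2.53]
  ab None
-1 1
   2.89 [-0.49  0.2   2.24  1.1   0.35 -0.23]
   2.76 [-0.49  0.2   2.24  1.1   0.35 -0.36]
   2.64 [-0.49  0.2   2.24  1.1   0.35 -0.48]
   2.51 [-0.49  0.2   2.24  1.1   0.35 -0.61]
  ab [-0.56 -0.01  2.28  0.8   0.49  0.05]
```

```bash
cat >> h.py <<'E'
def dial(d,a0,a1,fl=1):
    up,R0=dialpose(d,a0,.075,fl); dn,_=dialpose(d,a0,.0105,fl)
    manip.movep(up,R0)
    if manip.move_straight(dn,R0,velocity=.1,contact_N=20):
        print("contact!",readout.sense()["ee_pos"]-dn); manip.move_straight(up,R0); return False
    grip(0.0); s=readout.sense(); print("w",s["width"],"F",s["ft_force"].round(1),"clk",s["clock"])
    q=np.array(s["joints"]); q1=planner.solve_ik(*dialpose(d,a1,.0105,fl)); print("dq",(q1-q).round(3))
    manip.movej(q1); s=readout.sense(); print("F",s["ft_force"].round(1),"M",s["moment"].round(2))
    Pn=FR[2]; x=-Pn.T@s["eef_rot"][:,0] if fl else Pn.T@s["eef_rot"][:,0]; print("ang",np.arctan2(-x[1],x[0])%6.2832,"want",a1)
    grip(.04); manip.move_straight(up,None,velocity=.15); return True
E
python3 - <<'E'
from h import *
grip(.04)
dial(1,.93,1.885); s=readout.sense(); print(s["clock"],s["ft_force"].round(1))
E
```

```text
w 0.01383764951013318 F [-3.9 -1.1  4.9] clk 5.8417
dq [ 0.     0.001 -0.     0.    -0.     0.955]
F [-1.2  0.   4.9] M [ 0.02 -0.11 -0.04]
ang 1.8854326988830281 want 1.885
7.8917 [ 0.7  0.  -0.2]
```

```bash
python3 - <<'E'
from h import *
ok=dial(0,4.50,3.770) and dial(-1,2.89,2.513)
if ok:
    S,o,Pn,P=FR
    manip.movep(P+Pn@np.array([.02,0,.175]),np.column_stack([Pn[:,0],-Pn[:,1],-Pn[:,2]]))
    snap("wrist","w2")
print(readout.sense()["clock"])
E
```

```text
w 0.013800534916203751 F [-1.1  0.6  4.4] clk 10.725
dq [-0.     0.001  0.     0.    -0.    -0.73 ]
F [-4.9 -2.9  6.2] M [-0.4   0.44 -0.23]
ang 3.7695659134473773 want 3.77
w 0.013580096505180089 F [-1.  -5.4  1. ] clk 15.1833
dq [ 0.001  0.001  0.001  0.     0.002 -0.377]
F [-2.8 -6.5  2.2] M [-0.66  0.28 -0.3 ]
ang 2.5127622097423816 want 2.513
18.0333
```

View pics/w2.png

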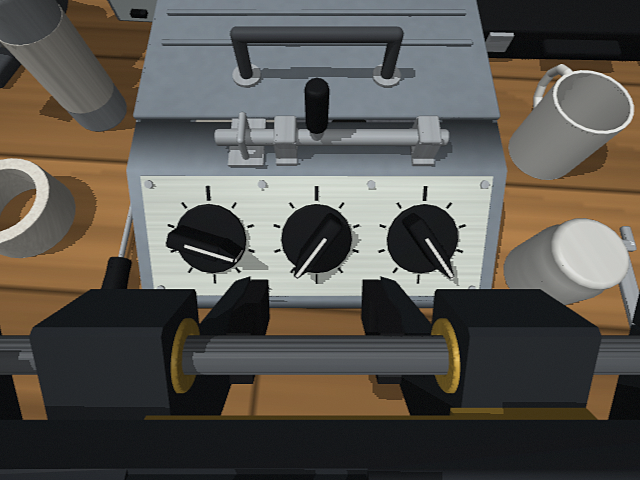

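The dials now look like 3, 6 and 4, with line tips near (236,261), (297,277) and (450,276). I'll measure those angles and refit the pose with this view.

```bash
cat > ang.py <<'E'
from h import *
from fit import marks,resid
from scipy.optimize import least_squares
import sys
c=dict(np.load(sys.argv[1])); p=np.r_[np.load("pose.npy"),.0411,.0389,.0376]
obs=marks(c,FR,(178,296,142,496)); s=least_squares(resid,p,args=(c,obs),loss="soft_l1")
print(len(obs),s.x.round(4),"old",p[:3].round(4)); fr=frame(*s.x[:3])
g=cv2.cvtColor(c["color"],cv2.COLOR_BGR2GRAY); Pn,P=fr[2],fr[3]
for d in (1,0,-1):
    u=proj(c,P+Pn@np.array([0,.095*d,.038])); mm=np.zeros_like(g); cv2.circle(mm,tuple(int(x) for x in u),int(40),1,-1)
    k,l,st,ce=cv2.connectedComponentsWithStats(((g>170)&(mm>0)).astype(np.uint8))
    for i in range(1,k):
        if st[i,4]<40: continue
        q=topanel(c,np.argwhere(l==i)[:,::-1].astype(float),fr,.038)*1000-[0,95*d]
        vx,vy,x0,y0=cv2.fitLine(q.astype(np.float32),2,0,.01,.01).ravel(); m=q.mean(0)
        if m@[vx,vy]<0: vx,vy=-vx,-vy
        off=abs(-x0*vy+y0*vx)
        if off<5: print(d,"area",st[i,4],"ang",np.arctan2(-vy,vx)%6.2832,"off",off,"num",np.arctan2(-vy,vx)%6.2832/.62832)
E
python3 ang.py pics/w2.npz
```

```text
18 [0.5724 0.0665 0.0661 0.0411 0.0392 0.0376] old [0.5726 0.0665 0.0666]
1 area 137 ang 1.885633 off 0.1987207 num 3.0010712
0 area 137 ang 3.7671154 off 0.1704917 num 5.9955363
-1 area 142 ang 2.512996 off 0.12982225 num 3.999548
```

The dials read 3.00, 6.00 and 4.00, and the pose is confirmed. Next I check IK for the bolt and for the lid arc.

```bash
cat >> h.py <<'E'
def sw(*v): return FR[1]+FR[0]@np.array(v,float)
def down(a):  # tool x at angle a in the safe's xy, z down
    S=FR[0]; x=S@np.array([np.cos(a),np.sin(a),0]); z=np.array([0,0,-1.]); return np.column_stack([x,np.cross(z,x),z])
def handle(th,dz=0):
    r=np.hypot(.103,.05); b=np.arctan2(.05,-.103)-th
    return sw(.148+r*np.cos(b),0,.128+r*np.sin(b)-manip.grip_depth+dz)
E
python3 - <<'E'
from h import *
f=lambda q: None if q is None else np.round(q,2)
for a in (0,np.pi):
    print("bolt",f(planner.solve_ik(sw(-.028,0,.1645),down(a))),f(planner.solve_ik(sw(-.028,-.045,.1645),down(a))),f(planner.solve_ik(sw(-.028,0,.26),down(a))))
for a in (np.pi/2,-np.pi/2):
    for th in (0,.3,.6,.9,1.1,1.2,1.25,1.3,1.35): print(a,th,handle(th).round(3),f(planner.solve_ik(handle(th),down(a))))
    for th in (1.2,1.25,1.3): print("up",f(planner.solve_ik(handle(th,.06),down(a))))
E
```

```text
bolt [-0.1   0.43  1.53 -0.    1.18  1.41] [-0.18  0.43  1.53 -0.    1.18  1.33] [-0.1   0.35  1.39 -0.    1.4   1.41]
bolt [-0.1   0.43  1.53 -0.    1.18 -1.73] [-0.18  0.43  1.53 -0.    1.18 -1.82] [-0.1   0.35  1.39 -0.    1.4  -1.73]
1.5707963267948966 0 [0.618 0.07  0.159] [-0.08  0.59  1.29 -0.    1.26 -0.14]
1.5707963267948966 0.3 [0.637 0.071 0.188] [-0.07  0.61  1.18 -0.    1.35 -0.14]
1.5707963267948966 0.6 [0.664 0.073 0.209] [-0.07  0.66  1.05 -0.    1.44 -0.13]
1.5707963267948966 0.9 [0.695 0.075 0.221] [-0.06  0.74  0.88 -0.    1.52 -0.13]
1.5707963267948966 1.1 [0.718 0.076 0.224] [-0.06  0.8   0.76 -0.    1.58 -0.12]
1.5707963267948966 1.2 [0.73  0.077 0.223] [-0.05  0.84  0.7  -0.    1.61 -0.12]
1.5707963267948966 1.25 [0.735 0.077 0.223] [-0.05  0.85  0.67 -0.    1.62 -0.12]
1.5707963267948966 1.3 [0.741 0.078 0.222] [-0.05  0.87  0.63 -0.    1.64 -0.12]
1.5707963267948966 1.35 [0.746 0.078 0.221] [-0.05  0.89  0.6  -0.    1.65 -0.12]
up [-0.05  0.84  0.54 -0.    1.76 -0.12]
up [-0.05  0.86  0.5  -0.    1.78 -0.12]
up [-0.05  0.88  0.46 -0.    1.8  -0.12]
-1.5707963267948966 0 [0.618 0.07  0.159] None
-1.5707963267948966 0.3 [0.637 0.071 0.188] None
-1.5707963267948966 0.6 [0.664 0.073 0.209] None
-1.5707963267948966 0.9 [0.695 0.075 0.221] None
-1.5707963267948966 1.1 [0.718 0.076 0.224] None
-1.5707963267948966 1.2 [0.73  0.077 0.223] None
-1.5707963267948966 1.25 [0.735 0.077 0.223] None
-1.5707963267948966 1.3 [0.741 0.078 0.222] None
-1.5707963267948966 1.35 [0.746 0.078 0.221] None
up None
up None
up None
```

```bash
python3 - <<'E'
from h import *
R=down(0); manip.movep(sw(-.028,0,.26),R)
if manip.move_straight(sw(-.028,0,.1645),R,velocity=.12,contact_N=15): print("contact",readout.sense()["ee_pos"])
else:
    grip(0.0); s=readout.sense(); print("w",s["width"],s["ft_force"].round(1))
    y0=(FR[0].T@(s["ee_pos"]-FR[1]))[1]
    hit=manip.move_straight(sw(-.028,-.049,.1645),R,velocity=.05,contact_N=18)
    s=readout.sense(); print("hit",hit,"draw",y0-(FR[0].T@(s["ee_pos"]-FR[1]))[1],s["ft_force"].round(1),s["width"])
    grip(.035); manip.move_straight(s["ee_pos"]+[0,0,.1],R,velocity=.2)
    # look
    snap("wrist","w3"); snap("scene","s3")
s=readout.sense();print(s["clock"],s["ft_force"].round(1))
c=dict(np.load("pics/w3.npz"))["color"]; d=dict(np.load("pics/s3.npz"))["color"][190:320,240:420]
cv2.imwrite("pics/c3.png",np.hstack([cv2.resize(c,(400,300)),cv2.resize(d,(400,300))]))
E
```

```text
w 0.0171290416961863 [-0.3 -5.5  0.9]
hit True draw 0.04505639565751904 [0.3 3.  4.1] 0.01671606387223531
22.3917 [-0.4  0.5 -0.4]
```

View pics/c3.png

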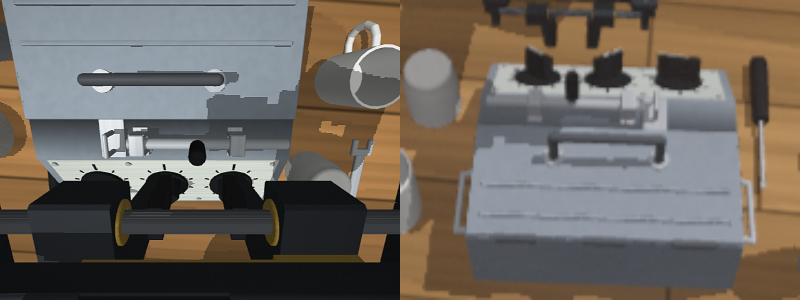

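The bolt was drawn 45.1 mm to its stop. The crop shows its nose clear of the staple. Next is the lid.

```bash
python3 - <<'E'
from h import *
R=down(np.pi/2); manip.movep(handle(0,.08),R)
if manip.move_straight(handle(0),R,velocity=.12,contact_N=15): print("contact",readout.sense()["ee_pos"],handle(0))
else:
    grip(0.0); s=readout.sense(); print("w",s["width"],s["ft_force"].round(1))
    for th in np.linspace(.1,1.3,13):
        hit=manip.move_straight(handle(th),R,velocity=.08,contact_N=45); s=readout.sense()
        print(th.round(2),hit,s["ft_force"].round(1),s["width"].round(4))
        if hit or s["width"]<.008: break
s=readout.sense();print(s["clock"])
c=snap("scene","s4"); d=snap("wrist","w4")
cv2.imwrite("pics/c4.png",np.hstack([cv2.resize(d["color"],(400,300)),cv2.resize(c["color"][160:310,240:440],(400,300))]))
E
```

```text
w 0.010711250920244171 [4.9 1.7 0.1]Traceback (most recent call last):
  File "<stdin>", line 8, in <module>
AttributeError: 'float' object has no attribute 'round'
```

```bash
python3 - <<'E'
from h import *
R=down(np.pi/2)
s=readout.sense(); print(s["ft_force"].round(1),s["width"])
for th in np.linspace(.2,1.3,12):
    hit=manip.move_straight(handle(th),R,velocity=.08,contact_N=45); s=readout.sense()
    print(round(th,2),hit,s["ft_force"].round(1),round(float(s["width"]),4))
    if hit or s["width"]<.008: break
s=readout.sense();print(s["clock"])
c=snap("scene","s4"); d=snap("wrist","w4")
cv2.imwrite("pics/c4.png",np.hstack([cv2.resize(d["color"],(400,300)),cv2.resize(c["color"][160:310,240:440],(400,300))]))
E
```

```text
[ 5.5  0.1 -7.9] 0.010505142990748135
0.2 False [ 4.  -0.2 -9.5] 0.0102
0.3 False [  4.7  -1.1 -10.1] 0.0107
0.4 False [ 3.4 -1.6 -9.3] 0.01
0.5 False [ 1.3 -1.4 -8.9] 0.0108
0.6 False [ 0.1 -1.9 -7. ] 0.0104
0.7 False [-0.6 -1.9 -6.4] 0.0105
0.8 False [-1.2 -1.  -5.5] 0.0105
0.9 False [-0.8 -1.9 -2.9] 0.0106
1.0 False [-1.4 -1.4 -3.4] 0.0106
1.1 False [-0.6 -1.2 -1.4] 0.0104
1.2 False [-0.  -1.1 -1.3] 0.01
1.3 False [ 0.7 -1.4 -1.1] 0.0104
28.8083
```

View pics/c4.png

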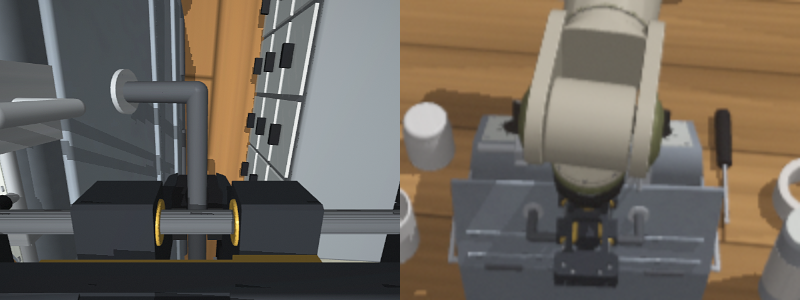

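The lid is raised, with the bar held between the fingers at about 74 degrees. I'll release, go straight up, back off, and check everything.

```bash
python3 - <<'E'
from h import *
R=down(np.pi/2)
grip(.028); hit=manip.move_straight(handle(1.3,.07),R,velocity=.1,contact_N=12)
print(hit,readout.sense()["ft_force"].round(1))
if not hit:
    manip.move_straight(sw(-.06,0,.36),R,velocity=.25)
    S,o,Pn,P=FR
    manip.movep(P+Pn@np.array([.02,0,.175]),np.column_stack([Pn[:,0],-Pn[:,1],-Pn[:,2]]))
    d=snap("wrist","w5"); 
    manip.movej([-1.41,.313,1.498,0,1.331,-.223]); c=snap("scene","s5"); t=snap("top","t5")
    cv2.imwrite("pics/c5.png",np.hstack([cv2.resize(d["color"],(400,300)),cv2.resize(c["color"][160:340,200:440],(400,300))]))
    # moved bystanders? image difference against the start
    for n in ("scene","top"):
        a=np.load(f"pics/{n}0.npz")["color"]; b=(c if n=="scene" else t)["color"]
        m=(cv2.absdiff(a,b).max(2)>40).astype(np.uint8); k,l,st,_=cv2.connectedComponentsWithStats(m)
        print(n,[st[i].tolist() for i in range(1,k) if st[i,4]>15])
s=readout.sense();print(s["clock"],s["ft_force"].round(1))
E
python3 ang.py pics/w5.npz
```

```text
False [-0.3  0.2 -0. ]
scene [[140, 87, 5, 4, 17], [170, 89, 10, 25, 156], [180, 88, 10, 24, 145], [137, 94, 29, 24, 343], [296, 210, 5, 10, 34], [336, 211, 8, 12, 44], [305, 213, 4, 8, 20], [324, 213, 6, 9, 32], [355, 213, 10, 11, 41], [368, 212, 7, 12, 23], [307, 220, 15, 16, 107], [322, 228, 15, 8, 73], [279, 232, 16, 3, 32], [266, 239, 136, 56, 4825], [361, 247, 30, 6, 164], [229, 307, 22, 9, 111], [263, 322, 25, 7, 85]]
top [[234, 158, 123, 65, 3594], [369, 181, 15, 6, 57], [328, 191, 16, 12, 162], [299, 199, 21, 6, 64], [304, 203, 18, 13, 165], [323, 210, 16, 10, 149], [269, 222, 15, 14, 100], [295, 226, 14, 6, 44], [311, 226, 11, 5, 35], [336, 226, 16, 4, 58], [279, 228, 6, 4, 18], [268, 258, 7, 5, 16], [259, 262, 8, 8, 30], [293, 262, 11, 8, 33]]
34.9167 [ 0.6 -0.  -1. ]
17 [0.5724 0.0665 0.0662 0.0411 0.0392 0.0376] old [0.5726 0.0665 0.0666]
1 area 139 ang 1.8856672 off 0.28627384 num 3.0011256
-1 area 152 ang 2.508994 off 0.12703276 num 3.9931788
```

View pics/c5.png

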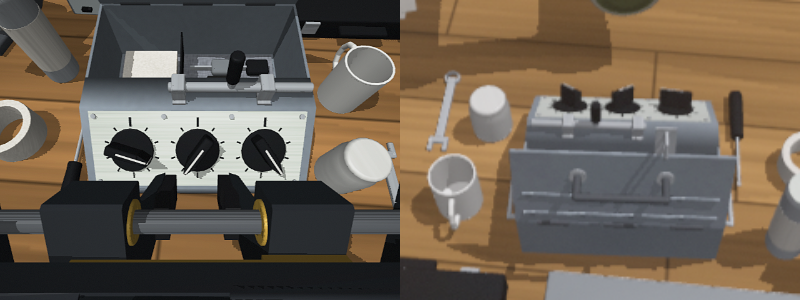

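The open lid stands in view, the dials show 3, 6 and 4, and the bystanders look unmoved. One last numeric check covers the lid angle and the middle dial.

```bash
sed 's/g>170/g>205/; s/<40: continue/<25: continue/; s/off<5/off<8/' ang.py > ang2.py; python3 ang2.py pics/w5.npz; python3 - <<'E'
from h import *
c=dict(np.load("pics/s5.npz"))
L=(200+177*.6,160+197*.6); Rr=(200+265*.6,160+197*.6)
S,o=FR[0],FR[1]; u,v=(L[0]+Rr[0])/2,(L[1]+Rr[1])/2
print("seen",u,v)
for th in (.9,1.05,1.2,1.3,1.4): print(th,proj(c,handle(th,manip.grip_depth)).round(1), "lid edge",proj(c,sw(.148-.148*np.cos(th),0,.128+.148*np.sin(th))).round(1))
E
```

```text
17 [0.5724 0.0665 0.0662 0.0411 0.0392 0.0376] old [0.5726 0.0665 0.0666]
1 area 126 ang 1.8866583 off 0.29495168 num 3.002703
0 area 104 ang 3.7666929 off 0.19693589 num 5.994864
-1 area 87 ang 2.5111718 off 0.19403148 num 3.996645
seen 332.6 278.2
0.9 [333.1 262.2] lid edge [333.7 238.6]
1.05 [333.  267.7] lid edge [333.7 241.9]
1.2 [332.9 273.9] lid edge [333.6 246.6]
1.3 [332.8 278.4] lid edge [333.6 250.4]
1.4 [332.6 283. ] lid edge [333.5 254.8]
```

The lid stands at about 1.3 rad (74 degrees) and all three dials are on the code, so I'm handing in.

```bash
python3 -c "
from h import *
print(workorder.close_job())"
```

```text
the job is handed in; nothing more can be done
None
```

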